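Clamp a drawer front on the drilling board

TASK

Clamp the white drawer front so that its handle holes can be drilled: pull up the spring plunger on the tail of the parked clamp arm, swing the arm over the front and let the pin snap home in the other hole. Then wind the T-handle clockwise until the pad meets the painted face and snug it up by feel, so that the pad bears firmly but the paint is not dented; do not shift the front, leave the other things where they are, and let go.

Things in the scene. Friction and masses are not known exactly. Their poses are not given: they have to be found in the camera images.
- board: Plywood drilling board, 360 (x) x 420 (y) x 18 mm, fixed; origin at the centre of its underside. A steel post at x 0, y +50 mm carries the clamp arm; the drawer front lies in the corner of two wooden fences 14 mm high. Above the board only the T-handle and the plunger knob stand higher than 105 mm above the worktop.
- post_axis (a point): Point on the vertical post axis about which the arm swings, 70 mm above the worktop. The arm is a grey bar 26 mm wide, 16 mm thick, its top 86 mm above the worktop: the screw stands 150 mm from the post, the plunger 75 mm from it on the tail, on the other side.
- swing_arm: The clamp arm with the screw and its cork-faced swivel pad (42 mm). Origin on the post axis at worktop height; the arm points along its own -y, the tail along +y. Parked it is turned 90 degrees counter-clockwise: arm along the board's +x, tail along -x. Over the work arm and board axes agree. Drag 0.25 N m (3.5 N at the plunger); about 1 mm of play each way at the plunger when locked.
- hole_over_work (a point): Mouth of the index hole (about 10 mm wide) that locks the arm over the work, in the top of the steel quadrant plate, 66 mm above the worktop, 75 mm from the post axis.
- plunger_knob (a point): Centre of the plunger's black round knob, diameter 28 mm, 20 mm tall, on the tail of the arm; 120 mm above the worktop with the pin home. It swings with the arm and rises with the plunger. Below it a steel sleeve of diameter 18 mm stands on the arm.
- plunger (a joint): Lift of the plunger, m: 0 = pin home in a hole, 0.008 = the round-nosed pin (8 mm) rides on the plate between the holes, 0.013 = fully pulled. Spring: 6 N at 0, 11 N at full lift. Let go over a hole it snaps in; let go beside it, it rides on the plate and drops in when the arm is pushed on over the hole, which then locks the arm.
- bar_centre (a point): Centre of the T-handle's level steel bar (diameter 10 mm, hub 24 mm) on the vertical screw axis, 125 to 130 mm above the worktop at the start, nothing else near it. Clockwise from above lowers bar and pad 6 mm a turn. The pad starts 5 to 9 mm clear of the drawer front's face. Free drag 0.2 N m (4 N pushed 50 mm from the axis); the screw does not run back.
- bar_end (a point): Centre of one of the bar's two ball ends (diameter 17 mm), 62 mm from the screw axis. Feel: once the pad bears, each further 0.1 rad adds about 10 N at the pad and 0.01 N m at the handle. Snug is about 0.35 N m in all (7 N at 50 mm, 150 N at the pad), a good quarter turn past first touch; above 0.55 N m the paint dents. A hand standing still feels up to 0.15 N m less: friction holds.
- drawer_front: The work: loose white painted drawer front, 300 (x) x 150 (y) x 20 (z) mm, 0.5 to 1 kg, lying on the board in the corner of the fences; origin at the centre of its underside, painted face 38 mm above the worktop.
- handle_a: Bystander: brass bar handle, 180 mm long, 37 mm high, standing on its two feet on the board; origin between the feet.
- handle_b: Bystander: the same brass handle, on the worktop.
- driver: Bystander: screwdriver lying on the board near its +y edge; origin under its middle.
- tape: Bystander: tape measure, 75 x 36 x 68 mm, on the worktop.
- saucer: Bystander: white plate, diameter 150 mm, on the worktop.
- cup: Bystander: white cup, diameter 84 mm, 62 mm high, on the worktop.
- square: Bystander: steel try square, 115 mm stock and 200 mm blade, on the worktop.

How it is judged:
On the way, in this order (a step that is already met when the one before it is completed fails the run):
1. The arm stands over the drawer front with the plunger's pin home in its hole (horizontal distance between plunger_knob and hole_over_work below 0.004 m and value of joint plunger below 0.003 m), for 0.2 s.
2. The pad has met the drawer front and bears on it (contact force between swing_arm and drawer_front above 80 N), for 0.2 s.
At the end, for the whole second after the job is handed in: The plunger stands at the hole over the work (within 4 mm) with its pin home (within 3 mm), the pad bears on the drawer front with more than 80 N, the front has not shifted by more than 5 mm and everything is at rest and let go (all of step 1 and contact force between swing_arm and drawer_front above 80 N and distance of drawer_front from where it was at the start of the episode below 0.005 m and linear speed of drawer_front below 0.01 m/s and linear speed of each of handle_a, handle_b, driver, tape, saucer, cup, square below 0.02 m/s); the robot touches nothing.
It fails at once if the screw is overtightened and dents the paint (more than 400 N at the pad) (contact force between swing_arm and drawer_front above 400 N).
It fails at once if the drawer front is shifted by more than 8 mm (distance of drawer_front from where it was at the start of the episode above 0.008 m).
It fails at once if a bystander is moved by more than 25 mm (distance of any of handle_a, handle_b, driver, tape, saucer, cup, square from where it was at the start of the episode above 0.025 m).
It also fails if it takes over 72 s, if anything falls off the work surface, if the arm or the gripper's body presses on something with over 40 N, if the wrist force passes 120 N, or if a joint passes its speed limit or range.

ROBOT

A 6-joint arm with a two-finger parallel gripper is mounted at the origin on the work surface. World frame = base frame: x ahead of the robot, y to its left, z up, the work surface at z = 0. Lengths are in m, angles in rad, forces in N, time in s.
With the tool pointing down it reaches from about 0.25 to 0.725 m from the base axis. Payload 4 kg.
Tool frame: the origin (TCP) lies on the centre line of the jaws, within the pads' length; the fingertips stand 17 mm ahead of it and the grasp point (between the pads) lies 2 mm behind it (env.finger_overhang is the distance from the TCP to the fingertips, in m); z points along the fingers, y is the line along which they close (so a half turn about z gives the same grasp; the last joint's range is limited). The gripper opens to 85 mm and grips with 20 to 120 N. Pads are 22 mm wide; open, the fingers measure 114 mm over their backs; the gripper's body (76 mm by 85 mm) begins 54 mm behind the grasp point. The pads swing forward as they close: fully open they stand 13 mm farther back than shut.
Start: joints at [1.248, 0.241, 0.005, 1.335, 0, 1.571], TCP at [0.159, 0.474, 0.211] pointing down, gripper open.
Joint ranges: [-2.72, 2.72], [-1.05, 1.87], [-1.09, 1.28], [-1.99, 2.15], [-1.42, 1.44], [-3.14, 3.14]. Speed limits (rad/s): [2.79, 2.79, 3.14, 3.14, 3.14, 3.14].

INTERFACE

Orientations are given as a unit quaternion [x, y, z, w].
In Python, from plant import env gives the robot as it stands.
- The arm moves only by the shell command python3 steer.py FILE [OPENING], which reads ROWS from the file FILE. ROWS is a JSON list of rows, 1 to 12 of them, each an object with the fields x, y, z (the shift in mm), ax, ay, az (a rotation vector in units of 0.1 rad); a field left out counts as zero; each row is the pose to reach, as a shift and turn from the pose commanded when the command began, along the tool's axes at that moment; what a row does not reach only later rows make up. A row lasts 1/12 s, in which the tool goes at most 0.0417 m and 0.125 rad, less where a joint would pass 70% of its speed; a pose out of reach is approached as far as the arm can. OPENING is the finger opening in m, set as the command begins (- or left out keeps the last). The fingers move at their own pace and stop on an object; the grip force is fixed at half the most. Time passes only in rows, so rows that do not move let the fingers close. It prints the time, the measured TCP pose, the force, the opening and the grip force at its end. Input that does not fit is refused with a message, and nothing moves.
- env.get_obs(): the state, without advancing time (a new reading comes with each control period).
- env.camera(name): name is "scene" or "side" or "wrist"; returns the picture (420x560x3 uint8, red, green, blue); there is no depth.
- env.calibration(name): a dict with "K" (3x3 intrinsics, pixels), "R" (3x3) and "t" (3): a world point X has camera coordinates R X + t. Camera axes: x right, y down, z forward; pixel columns grow to the right and rows downward; lengths in m; the calibration is good to about 2 mm. A picture is of the moment at which its call begins: read the wrist's pose just before it. calibration takes no time and is no camera call; for the wrist camera it gives the pose at the moment of the call.
- env.finish_job(): hands the job in; it is judged then, once.
The state is a dict: "time": time; "joints": joint angles; "dq": joint speeds; "tau": joint torques, N m; "ee_pos": TCP position; "tcp_rot": TCP orientation; "ft_force": force on the tool from outside, world axes, zero at the start; "ft_torque": the same for the moment, N m; "finger_gap": finger opening in m; "grip_force": force on a finger pad.
Only numpy, scipy, OpenCV 4.12 (cv2) and the standard library are available. Lean on these libraries where they do the work, as an engineer would, in place of code of your own. Each camera call takes 0.05 s, during which the arm holds its last target. There are 200 camera calls.

## Working session

There is one attempt and no reset: what is moved stays moved. The work goes in short steps, Python scripts to look and compute and a shell command to move; the robot and the scene stay as the last step left them, time stands still between calls to the robot, and variables do not carry over. Pictures are saved under pics/ and viewed, at most 10 in all, crops included, and the job is handed in when it is done.

```bash
ls; mkdir -p pics
python3 - <<'E'
from plant import env
import cv2, numpy as np
np.set_printoptions(precision=4,suppress=True)
for n in ["scene","side"]:
    im=env.camera(n); cv2.imwrite(f"pics/{n}0.png",im[:,:,::-1])
    print(n,env.calibration(n))
o=env.get_obs(); print(o)
E
```

```text
pics
plant.py
steer.py
scene {'K': array([[431.0397,   0.    , 278.7225],
       [  0.    , 431.0397, 213.6524],
       [  0.    ,   0.    ,   1.    ]]), 'R': array([[ 0.6304,  0.7762,  0.0093],
       [ 0.5918, -0.4728, -0.6529],
       [-0.5024,  0.417 , -0.7574]]), 't': array([-0.3391, -0.2169,  1.8233])}
side {'K': array([[449.0794,   0.    , 280.1722],
       [  0.    , 449.0794, 211.3105],
       [  0.    ,   0.    ,   1.    ]]), 'R': array([[-0.98  , -0.198 ,  0.0197],
       [-0.1298,  0.5613, -0.8173],
       [ 0.1508, -0.8035, -0.5758]]), 't': array([0.5289, 0.1342, 1.5094])}
{'time': 0.1, 'joints': array([ 1.248 ,  0.2414,  0.0039,  1.3352, -0.    ,  1.5708]), 'dq': array([ 0.0022, -0.0019,  0.003 , -0.0013,  0.0014, -0.0009]), 'tau': array([ -0.0008, -37.3137,  25.301 ,   0.0108,  -0.0001,   0.    ]), 'ee_pos': array([0.1584, 0.4736, 0.2102]), 'tcp_rot': array([ 0.1607,  0.987 , -0.001 , -0.0002]), 'ft_force': array([ 0.7604, -0.3222,  0.0398]), 'ft_torque': array([-0.0188,  0.0054, -0.0032]), 'grip_force': 0.0, 'finger_gap': 0.08532378886984232}
```
View pics/scene0.png

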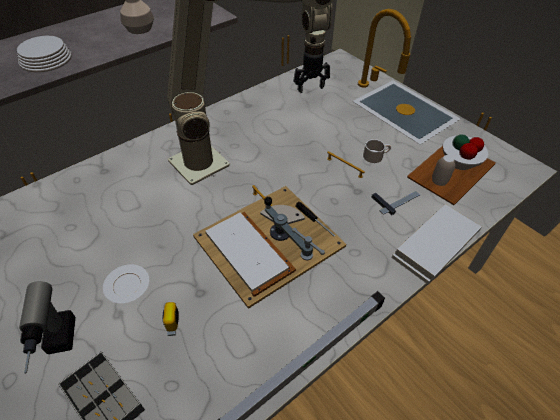

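View pics/side0.png

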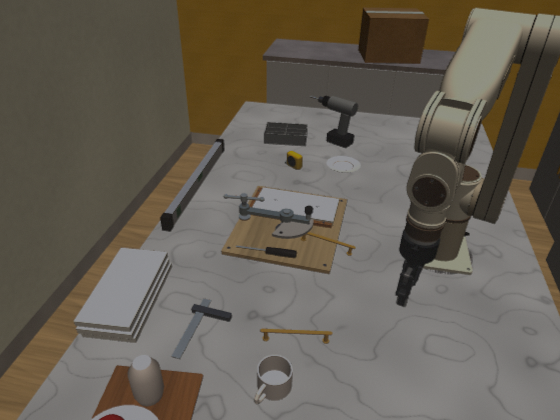

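Scene view: the knob is at about (268,201), post (281,218), screw (307,245). Side view: the knob is at (309,210), post (287,215), T-handle at (244,198) with ends at about (226,197) and (262,199). Next I'll enlarge crops and triangulate.

Create h.py:
```python
from plant import env
import cv2, numpy as np
from scipy.spatial.transform import Rotation as Ro
np.set_printoptions(precision=4,suppress=True)
def ray(c,p):
    d=c["R"].T@np.linalg.inv(c["K"])@np.array([p[0],p[1],1.]); return -c["R"].T@c["t"], d/np.linalg.norm(d)
def plane(c,p,z):
    o,d=ray(c,p); return o+d*(z-o[2])/d[2]
def tri(c1,p1,c2,p2):
    A=np.zeros((3,3));b=np.zeros(3)
    R=[ray(c1,p1),ray(c2,p2)]
    for o,d in R:
        M=np.eye(3)-np.outer(d,d);A+=M;b+=M@o
    X=np.linalg.solve(A,b); return X,[np.linalg.norm(np.cross(X-o,d)) for o,d in R][0]
def proj(c,X):
    v=c["R"]@X+c["t"]; v=c["K"]@v; return v[:2]/v[2]
def tool():  # world->tool delta helper
    o=env.get_obs(); return o["ee_pos"],Ro.from_quat(o["tcp_rot"]),o
```

Run:
```python
from h import *
s,d=env.calibration("scene"),env.calibration("side")
print("knob",tri(s,(268,201),d,(309,210)))
print("knobplane",plane(s,(268,201),.12),plane(d,(309,210),.12))
print("hub",tri(s,(307,242),d,(244,198)))
a=cv2.imread("pics/scene0.png")[175:310,180:360]; b=cv2.imread("pics/side0.png")[175:275,215:365]
a=cv2.resize(a,(800,600),interpolation=cv2.INTER_CUBIC);b=cv2.resize(b,(800,533),interpolation=cv2.INTER_CUBIC)
cv2.imwrite("pics/ca.png",a);cv2.imwrite("pics/cb.png",b)
print(tool()[1].as_matrix())
c=env.calibration("wrist");print(c)
```

```text
knob (array([0.4406, 0.0271, 0.1173]), np.float64(0.001480420911062076))
knobplane [0.4442 0.0259 0.12  ] [0.4391 0.0295 0.12  ]
hub (array([0.6661, 0.0122, 0.122 ]), np.float64(0.0006014319950585011))
[[-0.9484  0.3172 -0.0006]
 [ 0.3172  0.9484 -0.0018]
 [-0.     -0.0019 -1.    ]]
{'K': array([[290.359 ,   0.    , 279.0599],
       [  0.    , 290.359 , 215.0261],
       [  0.    ,   0.    ,   1.    ]]), 'R': array([[ 0.318 ,  0.9481, -0.0012],
       [ 0.9029, -0.3025,  0.3053],
       [ 0.2891, -0.0982, -0.9522]]), 't': array([-0.4993, -0.0386,  0.3795])}
```

View pics/ca.png

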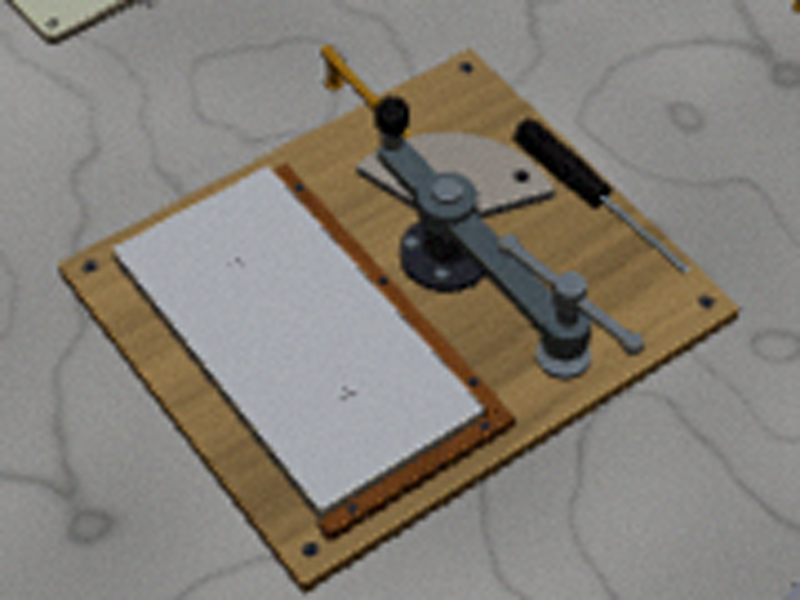

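View pics/cb.png

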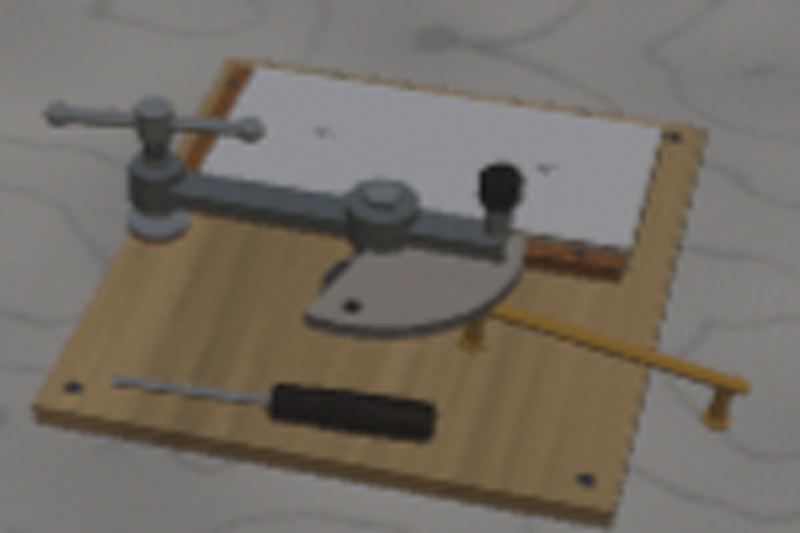

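Run:
```python
from h import *
s,d=env.calibration("scene"),env.calibration("side")
S=lambda u,v:(180+(u+.5)/800*180-.5,175+(v+.5)/600*135-.5)
D=lambda u,v:(215+(u+.5)/800*150-.5,175+(v+.5)/533*100-.5)
P={}
for n,a,b,z in [("knob",(393,117),(500,186),.12),("hole",(521,176),(352,306),.066),("hub",(569,290),(154,115),.127),("end1",(508,244),(249,130),.127),("end2",(634,343),(57,114),.127),("post",(448,190),(385,192),.094),
  ("c++",(739,313),(36,412),.018),("c-+",(470,49),(613,521),.018),("handleend",(327,52),(742,386),.05)]:
    X,e=tri(s,S(*a),d,D(*b));P[n]=X;print(n,X,e,plane(s,S(*a),z)[:2],plane(d,D(*b),z)[:2])
k=P["knob"];h=P["hub"];v=(h-k)[:2];print("yaw",np.degrees(np.arctan2(v[1],v[0])),np.linalg.norm(v))
v=v/np.linalg.norm(v);p=(k+(h-k)/3)[:2];print("post",p,"hole pred",p+.075*np.array([-v[1],v[0]]), np.linalg.norm((P["hole"][:2]-p)))
w=(P["end2"]-P["end1"]);print("bar",np.degrees(np.arctan2(w[1],w[0])),np.linalg.norm(w))
```

```text
knob [0.4424 0.0266 0.1191] 0.0008499598604193211 [0.4441 0.0262] [0.4416 0.0271]
hole [0.5201 0.0976 0.0655] 0.00014478977620312119 [0.5205 0.0973] [0.5198 0.0981]
hub [0.6664 0.0147 0.1312] 2.632100268566299e-05 [0.6641 0.017 ] [0.6682 0.0085]
end1 [0.6044 0.0104 0.1268] 0.0010419732452013268 [0.6035 0.01  ] [0.6051 0.0116]
end2 [0.7287 0.0216 0.127 ] 0.00011266864457494615 [0.7288 0.0217] [0.7286 0.0215]
post [0.5157 0.0228 0.1001] 0.001375981075775959 [0.5133 0.0264] [0.5161 0.013 ]
c++ [0.7026 0.1732 0.0085] 0.0010354694048192788 [0.7079 0.1676] [0.6979 0.1832]
c-+ [0.3431 0.1931 0.0098] 0.0008104138066546737 [0.3483 0.1877] [0.3435 0.2027]
handleend [0.2798 0.0787 0.03  ] 0.0012691657245271029 [0.2974 0.0677] [0.2793 0.1024]
yaw -3.046484266679139 0.2242717363572346
post [0.5171 0.0226] hole pred [0.5211 0.0975] 0.07503313701898612
bar 5.148592744856272 0.1248185014677125
```

Knob (0.443, 0.0265), post (0.517, 0.0226), and hole 75.0 mm from the post, so the sizes and heights agree. Board yaw is −3.05°. Next I'll move above the knob.

```bash
cat >> h.py <<'E'
def goal(x,y,z,yang):  # yang: angle of tool y axis in world; tool pointing down
    p,R,o=tool(); ya=np.array([np.cos(yang),np.sin(yang),0]);za=np.array([0,0,-1.]);xa=np.cross(ya,za)
    G=Ro.from_matrix(np.c_[xa,ya,za])
    print("d",R.inv().apply(np.array([x,y,z])-p),"rv",(R.inv()*G).as_rotvec(),"q",o["joints"])
E
python3 - <<'E'
from h import *
print(env.finger_overhang)
goal(.4428,.0265,.19,np.radians(86.95))
E
```

```text
0.017
d [-0.4115 -0.3338  0.0208] rv [-0.0019 -0.0003 -0.2696] q [ 1.248   0.2414  0.0039  1.3352 -0.      1.5708]
```

The rows are not in the units I measure in: shifts go in mm and turns go in units of 0.1 rad. I convert before sending: -0.411 m is -411, -0.334 m is -334, -0.27 rad is -2.7.

```bash
echo '[{"x":-100,"y":-80,"az":-1},{"x":-411,"y":-334,"z":20,"az":-2.7},{"x":-411,"y":-334,"z":20,"az":-2.7},{"x":-411,"y":-334,"z":20,"az":-2.7},{"x":-411,"y":-334,"z":20,"az":-2.7},{"x":-411,"y":-334,"z":20,"az":-2.7},{"x":-411,"y":-334,"z":20,"az":-2.7},{"x":-411,"y":-334,"z":20,"az":-2.7},{"x":-411,"y":-334,"z":20,"az":-2.7},{"x":-411,"y":-334,"z":20,"az":-2.7},{"x":-411,"y":-334,"z":20,"az":-2.7},{"x":-411,"y":-334,"z":20,"az":-2.7}]' > m.json && python3 steer.py m.json 0.05
echo '[{"x":-200,"y":-160}]' > m.json && python3 steer.py m.json >/dev/null 2>&1 --dry
python3 - <<'E'
from h import *
print(tool()[2]["time"]); goal(.4428,.0265,.19,np.radians(86.95))
E
```

```text
time: 1.1
ee_pos: [0.4249, 0.0533, 0.1921]
tcp_rot: [0.027, 1.0, 0.0, -0.0]
ft_force: [0.5, 0.2, 0.3]
finger_gap: 0.0496
grip_force: 0.0
1.1
d [-0.0193 -0.0258  0.0021] rv [ 0.0001 -0.0003  0.0002] q [ 0.1246  0.1091 -0.2061  1.2559  0.0002  0.1776]
```

Converted, -0.026 m is -26, -0.019 m is -19.

```bash
echo '[{"x":-19,"y":-26,"z":2},{"x":-19,"y":-26,"z":2},{"x":-19,"y":-26,"z":2}]' > m.json && python3 steer.py m.json
python3 - <<'E'
from h import *
im=env.camera("wrist"); cv2.imwrite("pics/w1.png",im[:,:,::-1]); c=env.calibration("wrist")
for n,X in dict(knobtop=(.4428,.0265,.13),hole=(.5205,.0976,.066),hub=(.6664,.0147,.128),tcp=tuple(tool()[0])).items(): print(n,proj(c,np.array(X)))
E
```

```text
time: 1.35
ee_pos: [0.4421, 0.0269, 0.1896]
tcp_rot: [0.028, 1.0, 0.0, -0.001]
ft_force: [0.3, 0.3, -1.2]
finger_gap: 0.0499
grip_force: 0.0
knobtop [276.8978 225.3708]
hole [345.8679 268.7869]
hub [277.9504 424.9963]
tcp [278.6116 256.0942]
```

View pics/w1.png

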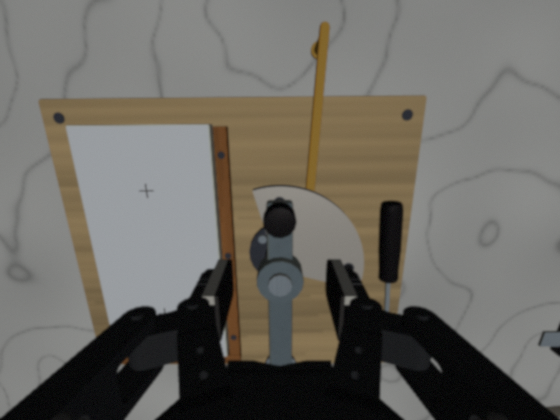

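Wrist view: the knob is at about (280,217), post (280,283), and the index hole at about (349,268). I'll check the knob's blob numerically.

Run:
```python
from h import *
im=cv2.imread("pics/w1.png"); c=env.calibration("wrist")
g=im.max(2); m=np.zeros_like(g); m[190:240,262:300]=(g[190:240,262:300]<45)
n,l,st,ce=cv2.connectedComponentsWithStats(m); i=1+st[1:,4].argmax(); print(st[i],ce[i])
for z in (.12,.13): print(z,plane(c,ce[i],z), proj(c,np.array([.4428,.0265,z])))
print("hole",plane(c,(349.,268.),.066),"post",plane(c,(280,285),.094),proj(c,np.array([.4428,.0265,.11])))
```

```text
[262 199  33  39 916] [278.8537 218.8275]
0.12 [0.4406 0.0282 0.12  ] [276.9706 221.3777]
0.13 [0.4373 0.0284 0.13  ] [276.8978 225.3708]
hole [0.5197 0.101  0.066 ] post [0.5197 0.025  0.094 ] [277.0379 217.6831]
```

Converted, 0.071 m is 71, 0.065 m is 65.

```bash
echo '[{"z":35},{"z":65},{"z":71},{"z":71}]' > m.json && python3 steer.py m.json
echo '[{},{},{},{},{},{}]' > m.json && python3 steer.py m.json 0.02
```

```text
time: 1.73
ee_pos: [0.4391, 0.0294, 0.1176]
tcp_rot: [0.025, 1.0, -0.0, -0.003]
ft_force: [0.5, 0.1, 0.4]
finger_gap: 0.05
grip_force: 0.0
time: 2.23
ee_pos: [0.4426, 0.0284, 0.12]
tcp_rot: [0.026, 1.0, 0.0, 0.001]
ft_force: [0.1, 0.7, -0.8]
finger_gap: 0.02
grip_force: 0.0
```

The fingers closed to 20 mm with no grip force, so they missed the knob. I'll look.

Run:
```python
from h import *
a=env.camera("side");w=env.camera("wrist");s=env.camera("scene")
c=env.calibration("wrist");print(tool()[0],proj(env.calibration("side"),tool()[0]),proj(env.calibration("scene"),tool()[0]))
a=cv2.resize(a[150:270,240:360],(400,400),interpolation=cv2.INTER_CUBIC);s=cv2.resize(s[150:270,210:330],(400,400),interpolation=cv2.INTER_CUBIC)
o=np.zeros((600,800,3),np.uint8);o[:400,:400]=a;o[:400,400:]=s;o[400:,:267]=cv2.resize(w,(267,200))
cv2.imwrite("pics/m2.png",o[:,:,::-1])
```

```text
[0.4422 0.0283 0.1195] [308.1051 209.7806] [268.1884 200.4447]
```

View pics/m2.png

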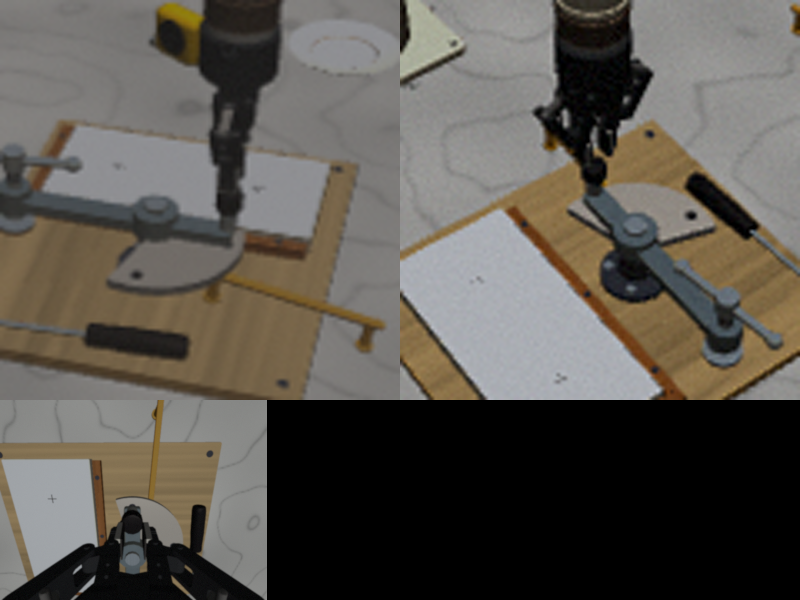

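Run:
```python
from h import *
o=tool()[2];print(o["finger_gap"],o["grip_force"],o["ft_force"],o["ee_pos"],o["tcp_rot"])
w=env.camera("wrist");cv2.imwrite("pics/w3.png",w[140:420,100:460,::-1])
c=env.calibration("wrist");print(proj(c,o["ee_pos"])-[100,140],proj(c,np.array([.4428,.0265,.13]))-[100,140])
```

```text
0.02004714371805285 0.0 [-0.2707 -0.0737 -0.1948] [0.4422 0.0283 0.1195] [0.0265 0.9996 0.     0.0001]
[178.6437 116.2551] [175.5884 125.2739]
```

View pics/w3.png

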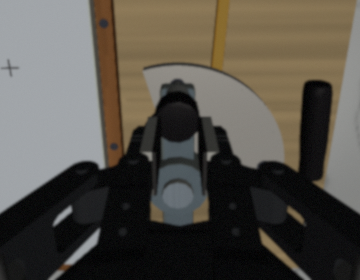

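Run:
```python
from h import *
p,R,o=tool();c=env.calibration("wrist")
for z in (-.03,-.02,-.002,.004,.017):
  for y in (-.01,.01):
    X=p+R.apply([0,y,z]);v=c["R"]@X+c["t"];print(z,y,"depth",v[2],proj(c,X)-[100,140])
for z in (.11,.13):
  for dy in (-.014,.014): X=np.array([.4425,.027+dy,z]);print(z,(c["R"]@X+c["t"])[2],proj(c,X)-[100,140])
```

```text
-0.03 -0.01 depth 0.15000042860489035 [159.2042 141.6373]
-0.03 0.01 depth 0.15000837468232803 [197.9176 141.5976]
-0.02 -0.01 depth 0.15952223433435667 [160.3773 132.1   ]
-0.02 0.01 depth 0.15953018041179437 [196.78   132.0632]
-0.002 -0.01 depth 0.17666148464739606 [162.1702 117.5237]
-0.002 0.01 depth 0.17666943072483376 [195.0413 117.4911]
0.004 -0.01 depth 0.18237456808507585 [162.693  113.2738]
0.004 0.01 depth 0.18238251416251358 [194.5344 113.2424]
0.017 -0.01 depth 0.1947529155333821 [163.7204 104.9209]
0.017 0.01 depth 0.19476086161081982 [193.538  104.8919]
0.11 0.18791214282937616 [155.0662 111.3377]
0.11 0.1874707021232493 [198.314  109.1938]
0.13 0.16886873170708747 [152.3844 125.9406]
0.13 0.1684272910009606 [200.515  123.5926]
```

```bash
echo '[{},{},{},{}]' > m.json && python3 steer.py m.json 0.0
```

```text
time: 2.77
ee_pos: [0.4421, 0.0283, 0.1193]
tcp_rot: [0.026, 1.0, -0.0, -0.0]
ft_force: [0.5, -0.8, -0.9]
finger_gap: 0.0001
grip_force: 0.0
```

Run:
```python
from h import *
p,R,o=tool()
S=[]
for n in ("side","scene","wrist"):
    a=env.camera(n)[:,:,::-1].copy(); c=env.calibration(n); q=proj(c,p); t=proj(c,p+R.apply([0,0,.017])); f=8
    u0,v0=int(q[0])-25,int(q[1])-30
    if n=="wrist": u0,v0,f=int(q[0])-65,int(q[1])-40,3
    w=400//f; h=(600 if n=="side" else 300)//f
    b=cv2.resize(a[v0:v0+h,u0:u0+w],(400,300 if n!="side" else 600),interpolation=cv2.INTER_CUBIC)
    for k,col in ((q,(0,0,255)),(t,(0,255,0))): cv2.circle(b,(int((k[0]-u0+.5)*f),int((k[1]-v0+.5)*f)),3,col,-1)
    S.append(b)
cv2.imwrite("pics/m4.png",np.hstack([S[0],np.vstack(S[1:])]))
```

```text
(no output)
```

View pics/m4.png

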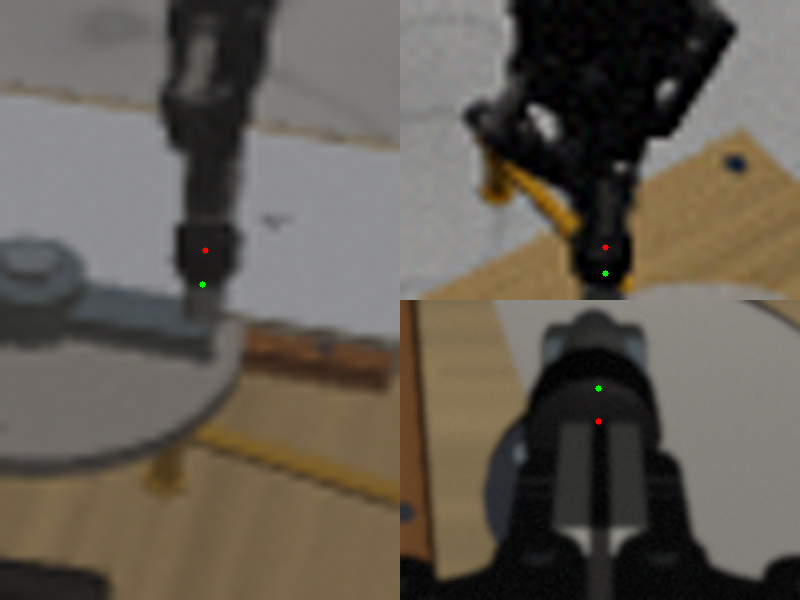

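Run:
```python
from h import *
p,R,o=tool();c=env.calibration("wrist");q=proj(c,p);u0,v0=int(q[0])-65,int(q[1])-40
print("cam in tool",R.inv().apply(-c["R"].T@c["t"]-p))
for x in (-.011,.011):
  for z in (-.03,-.015,0,.017):
    X=p+R.apply([x,0,z]);k=proj(c,X);print(x,z,(k[0]-u0)*3,(k[1]-v0)*3+300)
k=np.array([.4425,.027,.13]);
for dx in (-.014,.014):print(dx,(proj(c,k+[dx,0,0])-[u0,v0])*3+[0,300])
```

```text
cam in tool [ 0.0786  0.0002 -0.1623]
-0.011 -0.03 196.72002217647673 552.0866214806101
-0.011 -0.015 196.79035572676298 506.54948360112155
-0.011 0 196.84964606032855 468.1622262608752
-0.011 0.017 196.90650735380433 431.3476399009544
0.011 -0.03 196.5498282003054 439.342846238868
0.011 -0.015 196.63820458892246 401.91003980662595
0.011 0 196.71217248815321 370.58010997540873
0.011 0.017 196.78265725605803 340.7254993187929
-0.014 [185.7104 379.9908]
0.014 [193.8895 510.0682]
```

The fingertips seem to end above the knob. I'll open, go 12 mm lower (still clear of the arm) and close again.

Converted, 0.012 m is 12, 0.006 m is 6.

```bash
echo '[{},{},{},{},{"z":6},{"z":12},{"z":12}]' > m.json && python3 steer.py m.json 0.05
echo '[{},{},{},{},{},{}]' > m.json && python3 steer.py m.json 0.0
```

```text
time: 3.5
ee_pos: [0.441, 0.0283, 0.1059]
tcp_rot: [0.026, 1.0, -0.0, -0.001]
ft_force: [-0.6, 0.5, -0.7]
finger_gap: 0.05
grip_force: 0.0
time: 4.0
ee_pos: [0.4419, 0.0277, 0.1076]
tcp_rot: [0.027, 1.0, -0.001, -0.0]
ft_force: [-3.0, -4.5, 4.5]
finger_gap: 0.0224
grip_force: 58.8
```

Contact at 22 mm, so the pads are on the knob's rounded upper edge. I'll go lower for the full diameter.

```bash
echo '[{},{},{},{"z":4},{"z":8},{"z":8}]' > m.json && python3 steer.py m.json 0.045
echo '[{},{},{},{},{},{}]' > m.json && python3 steer.py m.json 0.0
python3 - <<'E'
from h import *
a=env.camera("side")[:,:,::-1]; b=env.camera("wrist")[:,:,::-1]
p,R,o=tool();q=proj(env.calibration("side"),p).astype(int)
A=cv2.resize(a[q[1]-40:q[1]+35,q[0]-25:q[0]+25],(400,600),interpolation=cv2.INTER_CUBIC)
B=cv2.resize(b[120:420,180:380],(400,600),interpolation=cv2.INTER_CUBIC)
cv2.imwrite("pics/m5.png",np.hstack([A,B]));print(o["ft_torque"],o["ft_force"])
E
```

```text
time: 4.5
ee_pos: [0.4415, 0.0286, 0.0984]
tcp_rot: [0.026, 1.0, 0.0, -0.001]
ft_force: [-0.4, -0.3, 0.5]
finger_gap: 0.0449
grip_force: 0.0
time: 5.0
ee_pos: [0.4419, 0.0277, 0.0995]
tcp_rot: [0.027, 1.0, -0.001, -0.0]
ft_force: [-2.6, -4.5, 3.9]
finger_gap: 0.025
grip_force: 58.9
[-1.0903  0.5241 -0.0171] [-2.3075 -5.1077  3.5743]
```

View pics/m5.png

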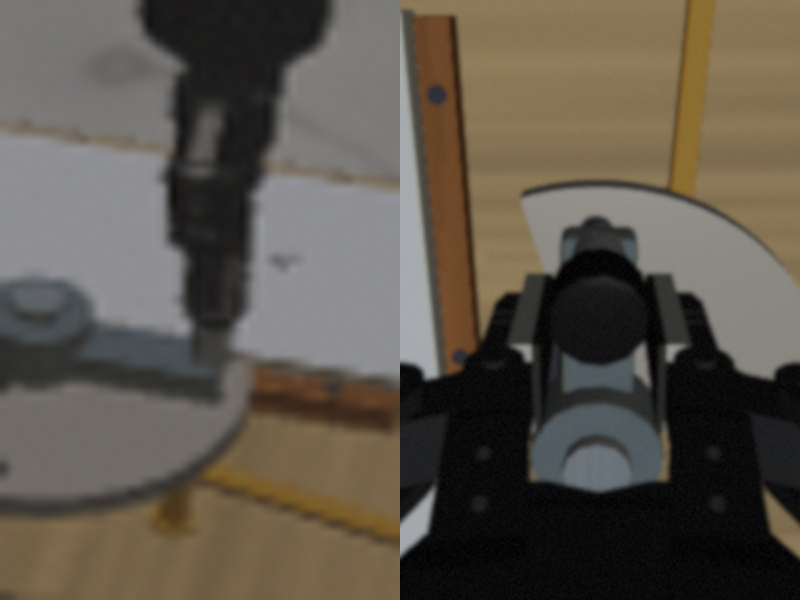

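Now the knob sits between the pads. Another 6 mm for a full hold, then pull up.

Converted, 0.006 m is 6, 0.003 m is 3.

```bash
echo '[{},{},{},{"z":3},{"z":6},{"z":6}]' > m.json && python3 steer.py m.json 0.045
echo '[{},{},{},{},{},{}]' > m.json && python3 steer.py m.json 0.0
echo '[{"z":-4},{"z":-8},{"z":-11},{"z":-11}]' > m.json && python3 steer.py m.json
```

```text
time: 5.6
ee_pos: [0.4417, 0.0286, 0.0926]
tcp_rot: [0.026, 1.0, 0.0, -0.001]
ft_force: [-0.8, 0.1, 0.5]
finger_gap: 0.0451
grip_force: 0.0
time: 6.1
ee_pos: [0.442, 0.0277, 0.0935]
tcp_rot: [0.027, 1.0, -0.001, -0.0]
ft_force: [-2.0, -3.8, 3.5]
finger_gap: 0.0257
grip_force: 59.0
time: 6.43
ee_pos: [0.4418, 0.0279, 0.1038]
tcp_rot: [0.027, 1.0, -0.0, -0.001]
ft_force: [1.7, -4.5, -10.8]
finger_gap: 0.0252
grip_force: 59.5
```

Lifted 10 mm with about 11 N, matching the spring. Next, swing clockwise on the 75 mm circle.

Converted, 0.0745 m is 74.5, 0.0736 m is 73.6, 1.45 rad is 14.5.

```bash
echo '[{"x":-0.6,"y":9.4,"az":1.25},{"x":-2.3,"y":18.6,"az":2.5},{"x":-5.2,"y":27.5,"az":3.75},{"x":-9.2,"y":36,"az":5},{"x":-14.2,"y":43.9,"az":6.25},{"x":-20.1,"y":51.1,"az":7.5},{"x":-26.9,"y":57.6,"az":8.75},{"x":-34.5,"y":63.1,"az":10},{"x":-42.7,"y":67.7,"az":11.25},{"x":-51.4,"y":71.2,"az":12.5},{"x":-60.4,"y":73.6,"az":13.75},{"x":-66,"y":74.5,"az":14.5}]' > m.json && python3 steer.py m.json
python3 - <<'E'
from h import *
p,R,o=tool();print(o["ft_force"],o["ft_torque"],o["joints"]); r=p[:2]-[.5171,.0226];print(np.linalg.norm(r),np.degrees(np.arctan2(r[1],r[0])))
goal(.5208,.0976,p[2],np.radians(-3.1))
im=env.camera("scene");cv2.imwrite("pics/s6.png",im[:,:,::-1])
E
```

```text
time: 7.43
ee_pos: [0.5122, 0.0984, 0.1028]
tcp_rot: [0.685, 0.729, -0.002, 0.0]
ft_force: [1.6, -7.5, -10.7]
finger_gap: 0.0253
grip_force: 60.0
[  1.5567  -7.4871 -10.6971] [-1.3871 -0.4179  0.4001] [ 0.1911  0.3568 -0.1269  1.0893 -0.0021  1.699 ]
0.07593415145398463 93.67836571849789
d [-0.0013  0.0085 -0.    ] rv [-0.0018  0.0025  0.117 ] q [ 0.1911  0.3568 -0.1269  1.0893 -0.0021  1.699 ]
```

```bash
echo '[{"y":4,"az":0.6},{"x":-1,"y":8.5,"az":1.17},{"x":-1,"y":8.5,"az":1.17},{"x":-1,"y":8.5,"az":1.17}]' > m.json && python3 steer.py m.json
echo '[{"z":3},{"z":6},{"z":6},{"z":6}]' > m.json && python3 steer.py m.json
```

```text
time: 7.82
ee_pos: [0.5211, 0.0984, 0.103]
tcp_rot: [0.724, 0.69, -0.0, 0.0]
ft_force: [5.0, -4.7, -10.7]
finger_gap: 0.0254
grip_force: 60.2
time: 8.15
ee_pos: [0.521, 0.0984, 0.0973]
tcp_rot: [0.724, 0.69, -0.0, 0.0]
ft_force: [3.6, -4.8, -8.7]
finger_gap: 0.0257
grip_force: 60.5
```

Spring force follows the spring rate below 8 mm, so the pin is entering the hole. Lower fully, release and rise.

Converted, 0.004 m is 4, 0.002 m is 2.

```bash
echo '[{"z":2},{"z":4},{"z":4}]' > m.json && python3 steer.py m.json
echo '[{},{},{},{},{"z":-30},{"z":-65},{"z":-100},{"z":-100}]' > m.json && python3 steer.py m.json 0.06
python3 - <<'E'
from h import *
s,d=env.calibration("scene"),env.calibration("side")
a=env.camera("scene");b=env.camera("side");cv2.imwrite("pics/s7.png",a[:,:,::-1]);cv2.imwrite("pics/d7.png",b[:,:,::-1])
for z in (.12,):
    print(proj(s,np.array([.5208,.0976,z])),proj(d,np.array([.5208,.0976,z])),proj(s,np.array([.509,-.127,.127])),proj(d,np.array([.509,-.127,.127])))
A=cv2.resize(a[165:285,205:325],(400,400),interpolation=cv2.INTER_CUBIC);B=cv2.resize(b[150:270,240:360],(400,400),interpolation=cv2.INTER_CUBIC)
cv2.imwrite("pics/m7.png",np.hstack([A,B])[:,:,::-1])
E
```

```text
time: 8.4
ee_pos: [0.521, 0.0985, 0.0938]
tcp_rot: [0.724, 0.69, -0.0, 0.0]
ft_force: [2.9, -4.9, -6.4]
finger_gap: 0.0257
grip_force: 60.7
time: 9.07
ee_pos: [0.5247, 0.1002, 0.2023]
tcp_rot: [0.724, 0.69, 0.006, 0.003]
ft_force: [-0.1, -0.1, 1.1]
finger_gap: 0.0603
grip_force: 0.0
[297.5819 204.1831] [280.67  218.562] [243.6017 232.3226] [296.2382 181.5567]
```

View pics/m7.png

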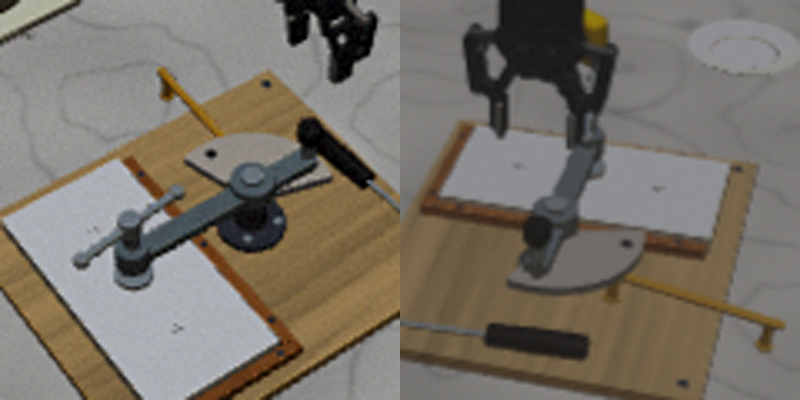

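Scene: the knob is at (298,205), where the hole-over-work position predicts (297.6,204.2). The hub is at (243.4,230.4), and the ball ends at (229,243) and (258,222). The pin looks home. Next I'll triangulate the hub and balls, and also a fingertip, because the tips seemed higher than stated.

Run:
```python
from h import *
s,d=env.calibration("scene"),env.calibration("side")
S=lambda u,v:(205+(u+.5)*.3-.5,165+(v+.5)*.3-.5); D=lambda u,v:(240+(u-400+.5)*.3-.5,150+(v+.5)*.3-.5)
print("tip+x",tri(s,S(338,77),d,D(499,133)), tool()[0])
print("hub",plane(s,S(128,218),.13),"b1",plane(s,S(80,260),.127),"b2",plane(s,S(177,191),.127))
w=plane(s,S(177,191),.127)-plane(s,S(80,260),.127);print(np.linalg.norm(w),np.degrees(np.arctan2(w[1],w[0])),(plane(s,S(177,191),.127)+plane(s,S(80,260),.127))/2)
# knob height check
print("knob",tri(s,S(309,133),d,D(538,233)))
goal(.509,-.127,.20,np.radians(10))
```

```text
tip+x (array([0.556 , 0.1002, 0.2276]), np.float64(0.0021053599354563407)) [0.5219 0.0995 0.1967]
hub [ 0.5022 -0.1241  0.13  ] b1 [ 0.5132 -0.1896  0.127 ] b2 [ 0.5028 -0.0638  0.127 ]
0.12621506154360793 94.74570509428673 [ 0.508  -0.1267  0.127 ]
knob (array([0.5194, 0.098 , 0.1166]), np.float64(2.6459366701167046e-05))
d [-0.2269 -0.0018 -0.0038] rv [ 0.0051 -0.0013 -0.2232] q [0.188  0.3046 0.0537 1.3147 0.0007 1.8075]
```

The tip triangulates about 30 mm above the reported TCP, with palm and fingers alike, so I'll set heights by that. Next I'll move over the screw axis with the fingers straddling, turned 40° ahead of the bar.

The rows are not in the units I measure in: shifts go in mm and turns go in units of 0.1 rad. I convert before sending: -0.227 m is -227, -0.2 m is -200, -1.44 rad is -14.4.

```bash
echo '[{"x":-40,"az":-1.2},{"x":-80,"az":-2.4},{"x":-120,"az":-3.6},{"x":-160,"az":-4.8},{"x":-200,"az":-6},{"x":-227,"y":-1,"az":-7.2},{"x":-227,"y":-1,"az":-8.4},{"x":-227,"y":-1,"az":-9.6},{"x":-227,"y":-1,"az":-10.8},{"x":-227,"y":-1,"az":-12},{"x":-227,"y":-1,"az":-13.2},{"x":-227,"y":-1,"az":-14.4}]' > m.json && python3 steer.py m.json 0.075
echo '[{"az":-1.2},{"az":-2.4},{"az":-3.6},{"az":-4.8},{"az":-6},{"az":-7.2},{"az":-8.4},{"az":-9.6},{"az":-9.6}]' > m.json && python3 steer.py m.json
python3 - <<'E'
from h import *
goal(.508,-.1267,.130,np.radians(135))
im=env.camera("wrist");cv2.imwrite("pics/w8.png",im[:,:,::-1]);print(tool()[2]["ft_torque"])
E
```

```text
time: 10.17
ee_pos: [0.5073, -0.1274, 0.1926]
tcp_rot: [0.095, 0.995, 0.001, -0.002]
ft_force: [-0.2, -0.5, 0.0]
finger_gap: 0.0752
grip_force: 0.0
time: 10.92
ee_pos: [0.5074, -0.1273, 0.1927]
tcp_rot: [-0.373, 0.928, 0.001, -0.001]
ft_force: [0.2, -0.6, -0.1]
finger_gap: 0.0749
grip_force: 0.0
d [-0.0009 -0.0002  0.0627] rv [ 0.0029 -0.0012 -0.0203] q [-0.2461  0.2974  0.0333  1.3099  0.0005 -1.0111]
[ 0.0026 -0.0442 -0.0323]
```

```bash
echo '[{"z":30},{"z":60},{"z":75},{"z":80},{"z":80}]' > m.json && python3 steer.py m.json
echo '[{"z":8},{"z":16},{"z":24},{"z":32},{"z":34},{"z":34}]' > m.json && python3 steer.py m.json
python3 - <<'E'
from h import *
o=tool()[2];print(o["ft_torque"],o["ft_force"])
E
```

```text
time: 11.38
ee_pos: [0.5067, -0.1273, 0.1124]
tcp_rot: [-0.371, 0.928, 0.001, -0.002]
ft_force: [0.2, -0.1, -0.5]
finger_gap: 0.075
grip_force: 0.0
time: 11.88
ee_pos: [0.5077, -0.1277, 0.0795]
tcp_rot: [-0.372, 0.928, 0.001, -0.001]
ft_force: [0.1, -0.1, 0.1]
finger_gap: 0.075
grip_force: 0.0
[-0.0303 -0.0145 -0.0184] [ 0.1061 -0.0734  0.1083]
```

```bash
cat > t.py <<'E'
from h import *
p,R,o=tool();y=R.as_matrix()[:,1];print("TQ",o["ft_torque"],"q6",o["joints"][5],"yang",np.arctan2(y[1],y[0]))
E
echo '[{"az":1.2},{"az":2.4},{"az":3.6},{"az":4.8},{"az":6},{"az":7},{"az":8}]' > m.json && python3 steer.py m.json; python3 t.py
echo '[{"az":1},{"az":2},{"az":3},{"az":4},{"az":5},{"az":6}]' > m.json && python3 steer.py m.json; python3 t.py
```

```text
time: 12.47
ee_pos: [0.5083, -0.1277, 0.0804]
tcp_rot: [0.021, 1.0, 0.0, -0.0]
ft_force: [-0.2, 0.0, -1.9]
finger_gap: 0.0752
grip_force: 2.7
TQ [0.0389 0.0999 0.2778] q6 -0.2047362285786406 yang 1.5293256901151344
time: 12.97
ee_pos: [0.5078, -0.1273, 0.0799]
tcp_rot: [0.315, 0.949, 0.0, -0.001]
ft_force: [0.7, 1.1, -4.4]
finger_gap: 0.0749
grip_force: 2.7
TQ [0.1593 0.0585 0.1658] q6 0.39522692982549185 yang 0.929517755833121
```

Driving the bar at about 0.2 N m free drag. Continue, following the lead downwards.

Converted, 0.001 m is 1, 0.002 m is 2, 0.12 rad is 1.2.

```bash
echo '[{"az":1.2},{"az":2.4},{"az":3.6},{"az":4.8},{"z":1,"az":6},{"z":1,"az":7.2},{"z":1,"az":8.4},{"z":1,"az":9.6},{"z":1,"az":10.8},{"z":2,"az":12},{"z":2,"az":13},{"z":2,"az":14}]' > m.json && python3 steer.py m.json; python3 t.py
echo '[{"az":1.2},{"az":2.4},{"az":3.6},{"az":4.8},{"z":1,"az":6},{"z":1,"az":7.2},{"z":1,"az":8.4},{"z":1,"az":9.4},{"z":1,"az":10.4}]' > m.json && python3 steer.py m.json; python3 t.py
```

```text
time: 13.97
ee_pos: [0.5081, -0.1263, 0.0784]
tcp_rot: [0.852, 0.523, 0.001, -0.001]
ft_force: [-0.1, 4.2, -0.8]
finger_gap: 0.0747
grip_force: 2.7
TQ [0.7297 0.0238 0.1712] q6 1.7952876315251285 yang -0.46977154083912276
time: 14.72
ee_pos: [0.5085, -0.1266, 0.0775]
tcp_rot: [1.0, 0.03, 0.0, -0.001]
ft_force: [-0.2, 3.1, -2.0]
finger_gap: 0.0749
grip_force: 2.7
TQ [ 0.6137 -0.0838  0.222 ] q6 2.8352637141505928 yang -1.5098195525876086
```

Nearly at the wrist limit. Lift, rewind half a turn plus a gap, and lower again.

Converted, -0.06 m is -60, -0.03 m is -30, -1.18 rad is -11.8.

```bash
echo '[{"az":-1},{"z":-30,"az":-1},{"z":-60,"az":-1},{"z":-60,"az":-2.2},{"z":-60,"az":-3.4},{"z":-60,"az":-4.6},{"z":-60,"az":-5.8},{"z":-60,"az":-7},{"z":-60,"az":-8.2},{"z":-60,"az":-9.4},{"z":-60,"az":-10.6},{"z":-60,"az":-11.8}]' > m.json && python3 steer.py m.json >/dev/null
echo '[{"az":-1.2},{"az":-2.4},{"az":-3.6},{"az":-4.8},{"az":-6},{"az":-7.2},{"az":-8.4},{"az":-9.6},{"az":-10.8},{"az":-12},{"az":-13.2},{"az":-14.4}]' > m.json && python3 steer.py m.json ; python3 t.py
echo '[{"az":-1.2},{"az":-2.4},{"az":-3.6},{"az":-4.8},{"az":-6},{"az":-7.2},{"az":-8},{"z":20,"az":-8},{"z":40,"az":-8},{"z":59,"az":-8},{"z":59,"az":-8}]' > m.json && python3 steer.py m.json; python3 t.py
```

```text
time: 16.72
ee_pos: [0.5087, -0.1279, 0.1379]
tcp_rot: [0.224, 0.975, -0.0, 0.0]
ft_force: [0.7, -0.3, 0.1]
finger_gap: 0.0751
grip_force: 0.0
TQ [-0.0219 -0.0051 -0.0058] q6 0.20495418775784383 yang 1.119486344257556
time: 17.63
ee_pos: [0.5057, -0.1271, 0.0752]
tcp_rot: [-0.171, 0.985, 0.001, -0.003]
ft_force: [-0.7, 0.8, -1.0]
finger_gap: 0.0753
grip_force: 0.0
TQ [0.0234 0.0647 0.0073] q6 -0.5891743548411658 yang 1.9136567806177096
```

```bash
echo '[{"az":1.2},{"az":2.4},{"az":3.6},{"az":4.8},{"az":6},{"az":7},{"az":8}]' > m.json && python3 steer.py m.json|grep for; python3 t.py
echo '[{"az":1},{"az":2},{"az":3},{"z":1,"az":4},{"z":1,"az":5}]' > m.json && python3 steer.py m.json|grep for; python3 t.py
echo '[{"az":1},{"az":2},{"az":3},{"z":1,"az":4},{"z":1,"az":5}]' > m.json && python3 steer.py m.json|grep for; python3 t.py
```

```text
ft_force: [-0.9, 0.9, -2.8]
grip_force: 2.7
TQ [0.0908 0.2009 0.241 ] q6 0.21522582306447097 yang 1.1094095785180178
ft_force: [-2.0, 2.6, -2.0]
grip_force: 2.7
TQ [0.3709 0.375  0.2156] q6 0.7152002903047999 yang 0.6097335764576264
ft_force: [-1.2, 4.0, 1.1]
grip_force: 2.6
TQ [0.6195 0.3412 0.254 ] q6 1.2152489387281054 yang 0.10996946892376053
```

Converted, 0.5 rad is 5.

```bash
echo '[{"az":1},{"az":2},{"az":3},{"az":4},{"az":5}]' > m.json && python3 steer.py m.json|grep for; python3 t.py
echo '[{"az":1},{"az":2},{"az":3},{"z":1,"az":4},{"z":1,"az":5}]' > m.json && python3 steer.py m.json|grep for; python3 t.py
```

```text
ft_force: [0.4, 3.2, -0.9]
grip_force: 2.6
TQ [0.7593 0.0907 0.1604] q6 1.7151870911035862 yang -0.3896743624701955
ft_force: [-0.4, 4.2, 1.2]
grip_force: 2.7
TQ [0.6732 0.0445 0.1463] q6 2.2152272486069178 yang -0.8897475634116507
```

No touch yet (about 6 rad in). On to the wrist limit, then rewind again.

Converted, 0.7 rad is 7.

```bash
echo '[{"az":1},{"az":2},{"az":3},{"az":4},{"az":5},{"az":6},{"az":7}]' > m.json && python3 steer.py m.json|grep for; python3 t.py
echo '[{"az":-1},{"z":-30,"az":-1},{"z":-60,"az":-1},{"z":-60,"az":-2.2},{"z":-60,"az":-3.4},{"z":-60,"az":-4.6},{"z":-60,"az":-5.8},{"z":-60,"az":-7},{"z":-60,"az":-8.2},{"z":-60,"az":-9.4},{"z":-60,"az":-10.6},{"z":-60,"az":-11.8}]' > m.json && python3 steer.py m.json >/dev/null
echo '[{"az":-1.2},{"az":-2.4},{"az":-3.6},{"az":-4.8},{"az":-6},{"az":-7.2},{"az":-8.4},{"az":-9.6},{"az":-10.8},{"az":-12},{"az":-13.2},{"az":-14.4}]' > m.json && python3 steer.py m.json ; python3 t.py
echo '[{"az":-1.2},{"az":-2.4},{"az":-3.6},{"az":-4.8},{"az":-6},{"az":-7.2},{"az":-8},{"z":20,"az":-8},{"z":40,"az":-8},{"z":59,"az":-8},{"z":59,"az":-8}]' > m.json && python3 steer.py m.json; python3 t.py
```

```text
ft_force: [0.2, 3.1, -3.0]
grip_force: 2.7
TQ [ 0.5586 -0.0614  0.2087] q6 2.915159248494083 yang -1.5896948536230564
time: 22.47
ee_pos: [0.509, -0.128, 0.1369]
tcp_rot: [0.263, 0.965, 0.0, 0.001]
ft_force: [-0.0, -0.5, -0.5]
finger_gap: 0.0754
grip_force: 0.0
TQ [-0.0327  0.0282  0.0525] q6 0.2849104712536581 yang 1.0395491364349816
time: 23.38
ee_pos: [0.5062, -0.1273, 0.0742]
tcp_rot: [-0.131, 0.991, 0.001, -0.002]
ft_force: [-1.1, -0.1, -0.1]
finger_gap: 0.0753
grip_force: 0.0
TQ [ 0.0517  0.0946 -0.0497] q6 -0.5091918620128967 yang 1.8336367037446752
```

Converted, 0.66 rad is 6.6.

```bash
echo '[{"az":1.2},{"az":2.4},{"az":3.6},{"az":4.6},{"az":5.6},{"az":6.6}]' > m.json && python3 steer.py m.json|grep for; python3 t.py
echo '[{"az":1},{"az":2},{"az":3},{"az":4}]' > m.json && python3 steer.py m.json|grep for; python3 t.py
echo '[{"az":1},{"az":2},{"az":3},{"z":1,"az":4}]' > m.json && python3 steer.py m.json|grep for; python3 t.py
echo '[{"az":1},{"az":2},{"az":3},{"az":4}]' > m.json && python3 steer.py m.json|grep for; python3 t.py
```

```text
ft_force: [-1.1, 0.4, -2.2]
grip_force: 2.7
TQ [0.1492 0.1479 0.1833] q6 0.15515317889140492 yang 1.169524411533137
ft_force: [-1.2, 1.8, -3.3]
grip_force: 2.7
TQ [0.2722 0.1433 0.2085] q6 0.5551508669031553 yang 0.7697325349226262
ft_force: [-2.2, 3.8, 2.2]
grip_force: 2.7
TQ [0.5673 0.3714 0.2561] q6 0.9551293294361036 yang 0.36996967558380683
ft_force: [-1.4, 3.0, -1.5]
grip_force: 3.2
TQ [0.6621 0.1252 0.2993] q6 1.3550977067227383 yang -0.029699558049715136
```

Torque is rising (0.26, then 0.30) and so is the pad force. It looks like first touch near yaw 0.3, so I'll go on in smaller bites.

```bash
echo '[{"az":1},{"az":2},{"az":3},{"az":4}]' > m.json && python3 steer.py m.json|grep for; python3 t.py
echo '[{"az":1},{"az":2},{"az":3},{"az":4}]' > m.json && python3 steer.py m.json|grep for; python3 t.py
```

```text
ft_force: [0.0, 4.6, -3.3]
grip_force: 3.6
TQ [0.8632 0.0023 0.2621] q6 1.7549399728355315 yang -0.42924313046069884
ft_force: [0.9, 5.2, -4.3]
grip_force: 4.1
TQ [ 0.9783 -0.1723  0.33  ] q6 2.154926765144509 yang -0.8290110800694163
```

Pad force gives touch near yaw 0.38; now about 1.2 rad past (≈120 N). One more 0.4 rad to snug, then back off and lift away.

Converted, 0.4 rad is 4.

```bash
echo '[{"az":1},{"az":2},{"az":3},{"az":4}]' > m.json && python3 steer.py m.json|grep for; python3 t.py
echo '[{"az":-1},{"az":-2},{"z":-30,"az":-2},{"z":-70,"az":-2},{"z":-100,"az":-2},{"z":-100,"az":-2},{"z":-100,"az":-2},{"z":-100,"az":-2}]' > m.json && python3 steer.py m.json
python3 - <<'E'
from h import *
s,d=env.calibration("scene"),env.calibration("side")
a=env.camera("scene");b=env.camera("side")
A=cv2.cvtColor(cv2.imread("pics/scene0.png")[:,:,::-1].copy(),cv2.COLOR_RGB2GRAY)
# front corners compared: lower-right part of the front away from arm
for im0,im1,box in ((cv2.imread("pics/s7.png"),a[:,:,::-1],(275,205,90,50)),(cv2.imread("pics/s7.png"),a[:,:,::-1],(200,235,36,30)),(cv2.imread("pics/s7.png"),a[:,:,::-1],(290,195,20,22))):
    v,u,h,w=0,0,0,0
    x,y,w,h=(box[1],box[0],box[3],box[2]) if box[2]==90 else (box[0],box[1],box[2],box[3])
    p,q=[cv2.cvtColor(np.ascontiguousarray(i[y:y+h,x:x+w]),cv2.COLOR_BGR2GRAY).astype(np.float32) for i in (im0,im1)]
    print(box,cv2.phaseCorrelate(p,q))
E
```

```text
ft_force: [2.4, 3.7, -5.5]
grip_force: 4.6
TQ [ 0.8795 -0.3849  0.3689] q6 2.55470845341039 yang -1.2287350802469823
time: 26.55
ee_pos: [0.5087, -0.1279, 0.1767]
tcp_rot: [0.963, 0.269, 0.001, 0.0]
ft_force: [0.3, 0.1, -0.0]
finger_gap: 0.0755
grip_force: 0.0
(275, 205, 90, 50) ((0.04178769896133261, -0.007398512337758234), 1.0233228239483303)
(200, 235, 36, 30) ((-0.2308100533116253, -0.057462726093763905), 1.0111270507176717)
(290, 195, 20, 22) ((-0.06008089686637952, -0.06142698282284442), 0.9658129185438156)
```

Torque is 0.37 N m (about 160 N). The front and the knob show no visible shift, and the hand is clear, so I'm handing in.

```bash
python3 -c "
from plant import env
print(env.finish_job())"
```

```text
the job is handed in; nothing more can be done
None
```

The arm is locked over the drawer front, the screw is snugged to about 0.37 N m (roughly 160 N at the pad by feel), no shift of the front shows in the scene camera, the hand is clear, and the job is handed in; no verdict was returned.

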